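# Lock the peg tray into its child-safe dock

### The job

Slide the shallow peg tray into its dock and lock it there: with a fingertip behind the tray press the sprung steel plate down so that its two studs sink out of the way, keep it held down while you push the tray across the studs to the end stop, then let the plate spring back up so that the studs stand behind the tray, and move clear. Push only: never lift the tray, keep its pegs inside it, and leave the other things where they stand.

Things in the scene. Friction and masses are not known exactly. Their poses are not given: they have to be found in the camera images.
- dock: Light wooden slide dock fixed to the counter, 290 long (x) x 168 wide (y) x 39 high; origin: centre of underside, z up. The tray slides along its +x on ledges (z = 26 mm, inner edges y = +-56) between rails (inner faces y = +-72, tops z = 39). Open at x = -145; end stop with inner face at x = +132. Between the ledges lies the steel plate.
- press_plate (a joint): Sprung flat steel plate between the ledges, 106 mm wide, dock x = -142 to +82 mm, top at dock z = 24 mm when up. Moves straight down: 0 up, 0.015 m fully down (hard stop); springs back up by itself. Takes about 3.3 N to start and 7.5 N fully down, wherever pressed. Pressed more than 8 mm (11 to 14 is comfortable) its studs sink below the tray.
- plate_pad (a point): Point on the plate's top face, on its middle line near the dock's open end, at fine dark ribs (dock x = -115 mm); moves with the plate. The tray passes above the plate, so a fingertip can press the plate behind the tray and travel along it between the studs (80 mm clear), pushing the tray's rear wall ahead of it.
- studs (a point): Point on the plate's top face midway between its two upright round studs (12 mm diameter, at 46 mm to either side in dock y; dock x = +30 mm); moves with the plate. The studs stand 10 mm above the plate: when it is up, 8 mm above the tray's underside, blocking the tray both ways.
- tray: Loose shallow open tray of plain grey plastic, 90 long (x) x 140 wide (y) x 24 high, 4 mm walls, about 0.3 kg; origin: centre of underside, axes as the dock's, 2 mm play to each rail. Starts on the ledges with its front face 10 to 25 mm short of the studs. At the end stop its origin is at dock x = +87 mm; the studs can rise behind it from x = +81 on.
- peg_a: Clothes peg, 15 x 72 x 12 mm, lying loose in the tray; origin at the centre of its underside.
- peg_b: Second clothes peg, 15 x 72 x 12 mm, lying loose in the tray; origin at the centre of its underside.
- spool: Bystander: wooden thread spool, 29 mm diameter, 45 high, standing beyond the dock's end stop; origin at the centre of its underside.
- brush: Bystander: scrubbing brush with bow handle, 30 x 85 x 55 high, on the far side of the dock; origin at the centre of its underside.
- soap: Bystander: soap bar, 55 x 78 x 20 high, off the dock's open end; origin at the centre of its underside.
- tape: Bystander: tape measure, 40 x 82 x 62 high, on the far side of the dock; origin at the centre of its underside.
Mind the look-alikes: they are no part of the job. Of the things shaped like the tray, the grey one is meant. There is more than one size of the peg_a; the one meant has the size given above.

How it is judged:
By the outcome, as a careful person would: the job done as asked, in the order asked, and still so for the second after the job is handed in, with the robot touching nothing.
It also fails if it takes over 38 s, if anything falls off the work surface, if the arm or the gripper's body presses on something with over 40 N, if the wrist force passes 120 N, or if a joint passes its speed limit or range.

### The arm

A 6-joint arm with a two-finger parallel gripper is mounted at the origin on a cart in front of the work surface, level with it; the furniture and walls round the work are solid. World frame = base frame: x ahead of the robot, y to its left, z up, the work surface at z = 0. Lengths are in m, angles in rad, forces in N, time in s.
With the tool pointing down it reaches from about 0.425 to 0.95 m from the base axis. Payload 3.5 kg.
Tool frame: the origin (TCP) lies on the centre line of the jaws, within the pads' length; the fingertips stand ahead of it and the grasp point (between the pads) lies 11 mm behind it (tips_ahead is the z of the fingertips in the tool frame, in m); z points along the fingers, y is the direction in which the jaws open and shut (so a half turn about z gives the same grasp; the last joint's range is limited). The gripper opens to 85 mm and grips with 20 to 120 N. Pads are 22 mm wide; open, the fingers measure 114 mm over their backs; the gripper's body (76 mm by 85 mm) begins 54 mm behind the grasp point. The pads swing forward as they close: fully open they stand 13 mm farther back than shut.
Start: joints at [-1.436, 0.286, 1.577, -0, 1.279, -0.15], TCP at [0.19, -0.648, 0.209] pointing down, gripper open.
Joint ranges: [-2.77, 2.77], [-0.9, 2.22], [0.21, 2.48], [-1.53, 4.67], [0.24, 2.81], [-2.84, 2.84]. Speed limits (rad/s): [2.79, 2.79, 3.14, 3.14, 3.14, 3.14].

### API

Orientations are given as a unit quaternion [x, y, z, w].
In Python, from plant import * gives the robot as it stands. The module is installed in compiled form; this text tells all that it offers.
- The arm moves only by the tool move_arm, never from a script. Its arguments are lists of equal length, an entry for each row: "linear": the shift along the world's x, y, z in m, a list of three; "twist": the turn, a rotation vector about the world's x, y, z in degrees, a list of three. A call has 1 to 20 rows; each row shifts and turns the pose as measured when the row begins; what a row does not reach is not made up. A row lasts 1/12 s, in which the tool goes at most 41.7 mm and 7.16 degrees, less where a joint would pass 70% of its speed; a pose out of reach is approached as far as the arm can. A call is refused whole if a number of a shift passes 0.0417 or a number of a turn 7.16, either way. A call with a gripper value outside its range is refused whole. "grip" is the opening, from 0 (shut) to 1 (fully open), set as the call begins (left out, the last holds). The fingers move at their own pace and stop on an object; "force" is the grip in N (left out, the last holds). Time passes only in rows, so rows that do not move let the fingers close. It gives the time, the measured TCP pose, the force and the opening at its end, in the units of the state.
- get_state(): the state, without advancing time (a new reading comes with each control period).
- read_camera(name): name is "scene" or "top" or "wrist"; returns a dict with "img" (420x560x3 uint8, blue, green, red), "depth" (420x560 float32, m along the optical axis (not along the pixel's ray), 0 where there is no reading), "fx", "fy", "cx", "cy" (pixels), "rvec" (rotation vector, rad) and "tvec" (3), from world to camera coordinates, as OpenCV has them. Camera axes: x right, y down, z forward; pixel columns grow to the right and rows downward; lengths in m; the calibration is good to about 2 mm. A picture is of the moment at which its call begins.
- sign_off(): hands the job in, once; it reports no verdict.
The state is a dict: "time": time; "qpos": joint angles; "dq": joint speeds; "joint_efforts": joint torques, N m; "eef_pos": TCP position; "tcp_rot": TCP orientation; "contact_force": force on the tool from outside, world axes, zero at the start; "wrist_torque": the same for the moment, N m; "opening": opening from 0.0 (shut) to 1.0 (fully open).
Only numpy, scipy, OpenCV 4.12 (cv2) and the standard library are available. Lean on these libraries where they do the work, as an engineer would, in place of code of your own. Each camera call takes 0.05 s, during which the arm holds its last target.

## Working session

There is one attempt and no reset: what is moved stays moved. The work goes in short steps, Python scripts to look and compute and a tool call to move; the robot and the scene stay as the last step left them, time stands still between calls to the robot, and variables do not carry over. Pictures are saved under pics/ and viewed, and the job is handed in when it is done.

Besides the shell and the picture viewer there is one more tool, called after "Request:" as a command line: name --argument value ..., lists and objects as JSON in quotes. move_arm: Moves the arm, as the interface text tells. Its arguments: {"type":"object","properties":{"linear":{"type":"array","items":{"type":"array","items":{"type":"number"}}},"twist":{"type":"array","items":{"type":"array","items":{"type":"number"}}},"grip":{"type":"number"},"force":{"type":"number"}},"required":["linear","twist"]}

```bash
mkdir -p pics
cat > h.py <<'E'
from plant import *
import numpy as np, cv2
def cam(n):
    c=read_camera(n); c['R']=cv2.Rodrigues(np.array(c['rvec'],float))[0]; c['t']=np.array(c['tvec'],float).ravel(); return c
def ray(c,u,v,z):
    d=c['R'].T@np.array([(u-c['cx'])/c['fx'],(v-c['cy'])/c['fy'],1]); o=-c['R'].T@c['t']
    return o+d*(z-o[2])/d[2]
def pts(c):
    v,u=np.mgrid[:420,:560]; D=c['depth']
    P=np.stack([(u-c['cx'])/c['fx']*D,(v-c['cy'])/c['fy']*D,D],-1)
    return (P-c['t'])@c['R']
def proj(c,p):
    q=c['R']@np.array(p)+c['t']; return q[0]/q[2]*c['fx']+c['cx'],q[1]/q[2]*c['fy']+c['cy']
E
python3 - <<'E'
from h import *
for n in ['scene','top','wrist']:
    c=cam(n); cv2.imwrite(f'pics/{n}0.png',c['img']); print(n,-c['R'].T@c['t'],c['fx'])
    np.savez(f'{n}0.npz',**c)
s=get_state();print(s)
E
```

```text
scene [-0.02846136 -0.67639231  0.8438087 ] 434.2623802430687
top [0.55559527 0.017907   1.05024275] 451.1180776020474
wrist [ 0.27034701 -0.62355732  0.37244928] 329.44319805549844
{'time': 0.15, 'qpos': array([-1.43599597e+00,  2.86989156e-01,  1.57785220e+00,  6.09956487e-06,
        1.27859801e+00, -1.49985145e-01]), 'dq': array([-0.00064403, -0.00276825, -0.00479374, -0.00104219,  0.00102916,
       -0.00049683]), 'joint_efforts': array([ 2.85648493e-04, -4.06602967e+01, -2.93143469e+01, -1.40650327e-04,
        3.94572504e-03, -2.39597782e-06]), 'eef_pos': array([ 0.18960643, -0.64724429,  0.20804076]), 'tcp_rot': array([ 9.89878973e-01,  1.41911120e-01,  9.93003662e-06, -9.23308080e-04]), 'contact_force': array([ 1.11633634, -0.18254351,  0.25433384]), 'wrist_torque': array([-0.04046987, -0.006674  , -0.01379702]), 'opening': 1.000365376761352}
```

View pics/scene0.png

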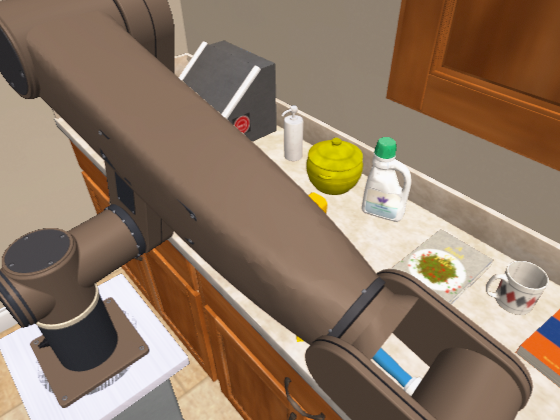

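View pics/top0.png

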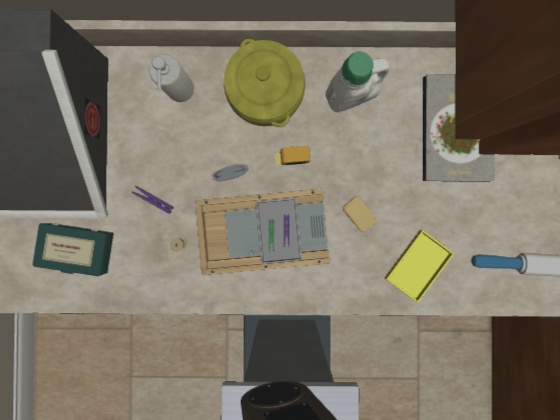

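View pics/wrist0.png

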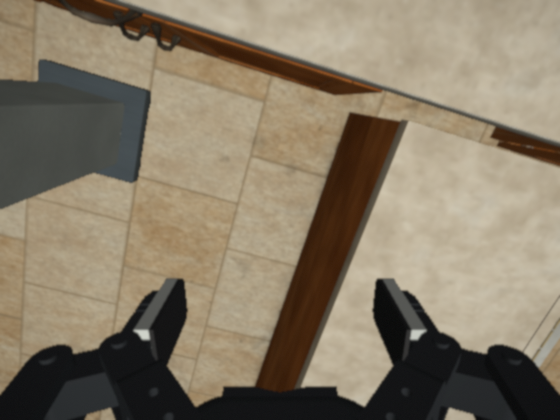

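Run:
```python
from h import *
c=dict(np.load('top0.npz'))
im=c['img']; cr=cv2.resize(im[170:290,180:350],None,fx=4.5,fy=4.5,interpolation=cv2.INTER_CUBIC); cv2.imwrite('pics/crop0.png',cr)
P=pts(c)
for u,v in [(210,205),(312,192),(322,230),(326,264),(260,230),(240,230),(228,170),(280,262),(200,250),(178,244)]: print(u,v,P[v,u].round(4))
```

```text
210 205 [0.5659 0.1851 0.0238]
312 192 [ 0.5958 -0.0458  0.0421]
322 230 [ 0.5104 -0.0698  0.0257]
326 264 [ 0.4302 -0.0817 -0.0014]
260 230 [0.5108 0.0695 0.0512]
240 230 [0.5093 0.1165 0.0229]
228 170 [0.6431 0.1408 0.0551]
280 262 [0.44   0.025  0.0482]
200 250 [0.4651 0.2039 0.0411]
178 244 [0.4766 0.2583 0.0193]
```

View pics/crop0.png

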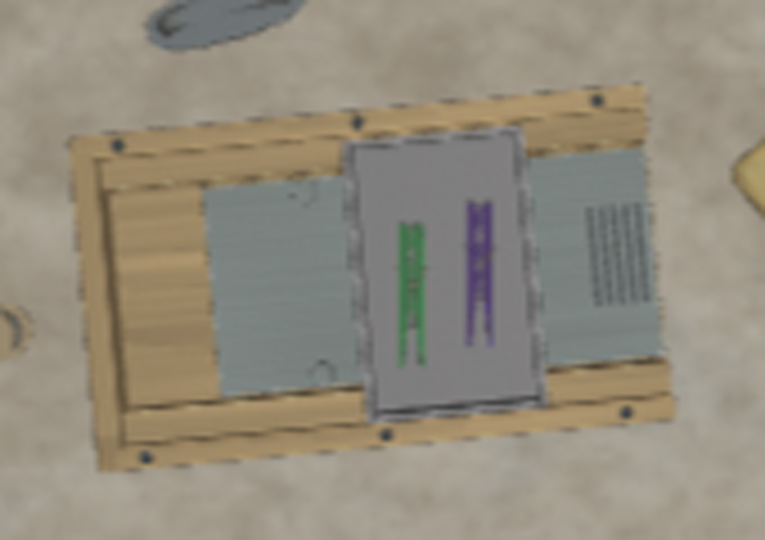

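Run:
```python
from h import *
c=dict(np.load('top0.npz'))
Q=[]
for u,v in [(70,138),(648,87),(672,420),(100,468)]:
    p=ray(c,180+(u+.5)/4.5-.5,170+(v+.5)/4.5-.5,.039);Q.append(p[:2]);print(p.round(4))
Q=np.array(Q)
L=lambda a,b:np.linalg.norm(Q[a]-Q[b])
print(L(0,1),L(3,2),L(0,3),L(1,2))
ctr=Q.mean(0); d=(Q[0]+Q[3]-Q[1]-Q[2]); a=np.arctan2(d[1],d[0]);print('ctr',ctr,np.degrees(a))
e=np.array([np.cos(a),np.sin(a)]);n=np.array([-e[1],e[0]])
def dk(p): return ((p[:2]-ctr)@e, (p[:2]-ctr)@n)
# depth-based
P=pts(c).reshape(-1,3)
m=(abs((P[:,:2]-ctr)@e)<.17)&(abs((P[:,:2]-ctr)@n)<.1)&(P[:,2]>.032)&(P[:,2]<.06)
for nm,pts_,z in [('tray',[(345,145),(520,128),(545,405),(370,420)],.05),('ribs',[(588,205),(640,205),(652,303),(598,305)],.024),('studs',[(304,193),(322,372)],.034),('plate end',[(205,185),(220,395)],.024),('soap?',[(735,170)],.02)]:
    for u,v in pts_:
        p=ray(c,180+(u+.5)/4.5-.5,170+(v+.5)/4.5-.5,z);print(nm,p.round(4),np.round(dk(p),4))
for n_,l in [('pad',(-.115,0)),('rear-75',(-.08,0))]: print(n_,ctr+e*l[0]+n*l[1])
```

```text
[0.5762 0.216  0.039 ]
[ 0.6029 -0.072   0.039 ]
[ 0.4374 -0.0844  0.039 ]
[0.4122 0.1998 0.039 ]
0.2892347740356513 0.28537359643184074 0.16484822951352462 0.16601163601397426
ctr [0.50717844 0.06484919] 95.18894611468984
tray [0.5732 0.0782 0.05  ] [ 0.0073 -0.0669]
tray [ 0.5819 -0.008   0.05  ] [-0.0793 -0.0679]
tray [ 0.4457 -0.0209  0.05  ] [-0.0798  0.0689]
tray [0.4379 0.0652 0.05  ] [0.0066 0.0689]
ribs [ 0.5439 -0.0432  0.024 ] [-0.1109 -0.0267]
ribs [ 0.544  -0.0695  0.024 ] [-0.1371 -0.0245]
ribs [ 0.4945 -0.0757  0.024 ] [-0.1388  0.0253]
ribs [ 0.4934 -0.0484  0.024 ] [-0.1116  0.024 ]
studs [0.5493 0.0996 0.034 ] [ 0.0308 -0.0451]
studs [0.4599 0.09   0.034 ] [0.0294 0.0448]
plate end [0.5531 0.1505 0.024 ] [ 0.0811 -0.0534]
plate end [0.4471 0.1422 0.024 ] [0.0824 0.0528]
soap? [ 0.5619 -0.1179  0.02  ] [-0.187 -0.038]
pad [ 0.51757909 -0.04967953]
rear-75 [ 0.51441368 -0.01482296]
```

Run:
```python
import plant
print([x for x in dir(plant) if x[0]!='_']); print(getattr(plant,'tips_ahead',None))
```

```text
['Unreachable', 'get_state', 'read_camera', 'sign_off', 'tips_ahead']
0.008
```

Request:
move_arm --linear '[[0.018,0.034,0],[0.018,0.034,0],[0.018,0.034,0],[0.018,0.034,0],[0.018,0.034,0],[0.018,0.034,0],[0.018,0.034,0],[0.018,0.034,0],[0.018,0.034,0],[0.018,0.034,0]]' --twist '[[0,0,-3],[0,0,-3],[0,0,-3],[0,0,-2],[0,0,0],[0,0,0],[0,0,0],[0,0,0],[0,0,0],[0,0,0]]' --grip 0 --force 40

```text
time: 0.98
eef_pos: [0.3682, -0.2959, 0.2012]
tcp_rot: [0.999, 0.034, -0.001, -0.004]
contact_force: [0.3, -0.0, -0.2]
opening: -0.001
```

Request:
move_arm --linear '[[0.019,0.031,-0.005],[0.019,0.031,-0.005],[0.019,0.031,-0.005],[0.019,0.031,-0.01],[0.019,0.031,-0.01],[0.019,0.031,-0.01],[0.018,0.031,-0.01],[0.015,0.03,-0.01],[0,0,0],[0,0,0]]' --twist '[[0,0,1.3],[0,0,0],[0,0,0],[0,0,0],[0,0,0],[0,0,0],[0,0,0],[0,0,0],[0,0,0],[0,0,0]]'

```text
time: 1.82
eef_pos: [0.5204, -0.0277, 0.1334]
tcp_rot: [0.999, 0.05, 0.0, -0.003]
contact_force: [0.5, -1.2, 0.3]
opening: 0.004
```

Run:
```python
from h import *
for n in ['scene','top','wrist']:
    c=cam(n); cv2.imwrite(f'pics/{n}1.png',c['img']); np.savez(f'{n}1.npz',**c)
ims=[cv2.imread(f'pics/{n}1.png') for n in ['top','wrist']]
s=get_state();print(s['eef_pos'],s['tcp_rot'],s['contact_force'])
ctr=np.array([.50718,.06485]);a=np.radians(95.19);e=np.array([np.cos(a),np.sin(a)]);n=np.array([-e[1],e[0]])
p=s['eef_pos'][:2]-ctr;print(p@e,p@n)
```

```text
[ 0.52021856 -0.02975842  0.13413586] [ 9.98814685e-01  4.86025927e-02  8.52420829e-04 -2.50739143e-03] [-0.32030411  0.11263428  0.21393421]
-0.09539999468386687 -0.004426943121454474
```

View pics/wrist1.png

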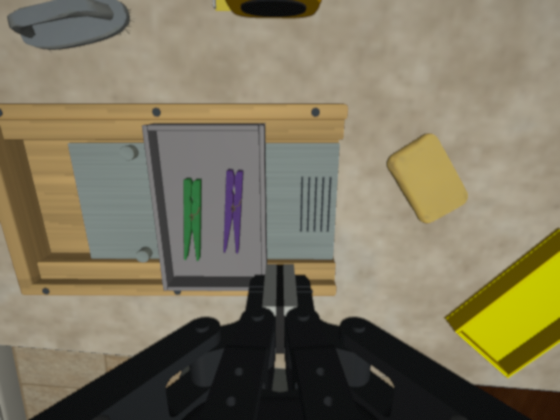

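View pics/scene1.png

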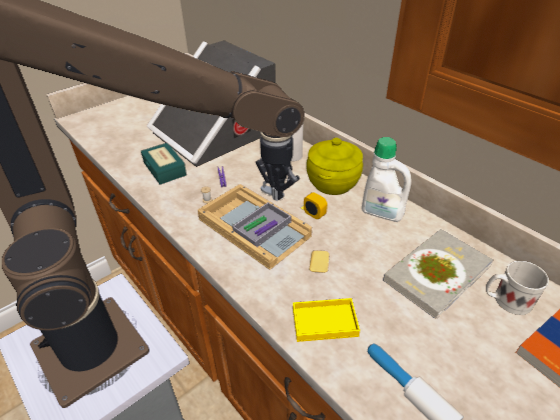

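In the wrist view the grey tray is at (205,210), holding the green and purple pegs. The ribs are at (316,205) and the shut fingertips at (280,285). Possible mix-ups in the top view:
- **Trays:** grey at (280,230) or yellow at (418,265). I choose the grey one, which sits in the dock.
- **Pegs:** inside the tray at (271,235) and (286,230), or the loose larger one at (152,198). I choose the two inside.

The close crop confirms both choices.

Run:
```python
from h import *
c=dict(np.load('wrist1.npz'))
ctr=np.array([.50718,.06485]);a=np.radians(95.19);e=np.array([np.cos(a),np.sin(a)]);n=np.array([-e[1],e[0]])
P=pts(c)
for nm,u,v,z in [('railfar',346,104,.039),('railnear',335,295,.039),('trayrear',265,125,.05),('trayrear',267,289,.05),('trayfront',144,126,.05),('studT',128,152,.034),('studB',143,254,.034),('rib',316,205,.024)]:
    p=ray(c,u,v,z);d=p[:2]-ctr;print(nm,p.round(4),(d@e).round(4),(d@n).round(4),P[v,u].round(4))
print('tips', [P[v,280] .round(4) for v in (270,280,290,300)])
```

```text
railfar [ 0.605  -0.0697  0.039 ] -0.1428 -0.0853 [ 0.605  -0.0703  0.0355]
railnear [ 0.4408 -0.0868  0.039 ] -0.145 0.0798 [ 4.165e-01 -9.660e-02  3.000e-04]
trayrear [ 0.5847 -0.0112  0.05  ] -0.0827 -0.0704 [ 0.5828 -0.0102  0.0252]
trayrear [ 0.4477 -0.0245  0.05  ] -0.0836 0.0673 [ 0.5306 -0.0228  0.1821]
trayfront [0.5752 0.077  0.05  ] 0.0059 -0.0689 [0.5753 0.0769 0.0502]
studT [0.5518 0.0968 0.034 ] 0.0278 -0.0473 [0.5518 0.0969 0.0338]
studB [0.462  0.0881 0.034 ] 0.0272 0.0429 [0.4623 0.0878 0.0346]
rib [ 0.5197 -0.0602  0.024 ] -0.1256 -0.0012 [ 0.5194 -0.0603  0.023 ]
tips [array([ 0.5312, -0.028 ,  0.1665]), array([ 0.5313, -0.0281,  0.1752]), array([ 0.5307, -0.0281,  0.182 ]), array([ 0.5308, -0.0282,  0.1893])]
```

Request:
move_arm --linear '[[-0.001,-0.01,0],[0,-0.008,-0.02],[0,0,-0.025],[0,0,-0.025],[0,0,-0.018],[0,0,0],[0,0,0]]' --twist '[[0,0,0],[0,0,0],[0,0,0],[0,0,0],[0,0,0],[0,0,0],[0,0,0]]'

```text
time: 2.55
eef_pos: [0.5209, -0.0623, 0.0503]
tcp_rot: [0.999, 0.042, 0.007, 0.001]
contact_force: [0.7, 0.2, 1.0]
opening: -0.0
```

```bash
cat > st.py <<'E'
from h import *
import sys
k=sys.argv[1]
c=cam('wrist'); cv2.imwrite(f'pics/w{k}.png',c['img']); np.savez(f'w{k}.npz',**c)
s=get_state();print(s['time'],s['eef_pos'].round(4),s['tcp_rot'].round(4),s['contact_force'].round(2),s['wrist_torque'].round(2))
ctr=np.array([.508,.064]);a=np.radians(95.3);e=np.array([np.cos(a),np.sin(a)]);n=np.array([-e[1],e[0]])
p=s['eef_pos'][:2]-ctr;print('dock',(p@e).round(4),(p@n).round(4))
E
python3 st.py 2
```

```text
2.6 [ 0.5208 -0.0623  0.0503] [0.9991 0.0417 0.0073 0.0014] [-0.37 -0.33 -0.06] [-0.07  0.05 -0.04]
dock -0.1269 -0.001
```

View pics/w2.png

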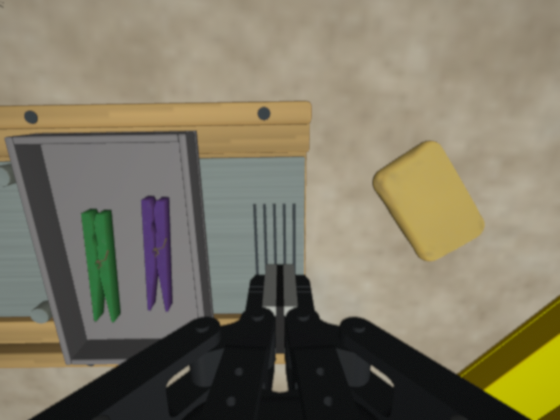

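The fingertips at (280,285) are over the ribs, and the tray's rear wall at (200,240) is well ahead of them. I'll step forward 12 mm and lower.

Request:
move_arm --linear '[[-0.0005,0.006,0],[-0.0005,0.006,-0.004],[0,0,-0.004],[0,0,0],[0,0,0]]' --twist '[[0,0.8,0.5],[0,0,0],[0,0,0],[0,0,0],[0,0,0]]'

```text
time: 3.02
eef_pos: [0.5234, -0.0513, 0.0476]
tcp_rot: [0.999, 0.046, 0.005, 0.003]
contact_force: [0.0, -0.1, 0.3]
opening: 0.002
```

```bash
python3 st.py 3
```

```text
3.0667 [ 0.5234 -0.0513  0.0476] [0.9989 0.0458 0.0045 0.0028] [ 0.47  0.58 -0.5 ] [ 0.01 -0.03 -0.01]
dock -0.1163 -0.0047
```

Request:
move_arm --linear '[[-0.002,0,-0.006],[-0.002,0,-0.006],[-0.001,0,0],[0,0,0]]' --twist '[[0,0.3,0],[0,0.3,0],[0,0,0],[0,0,0]]'

```text
time: 3.4
eef_pos: [0.5182, -0.0511, 0.0348]
tcp_rot: [0.999, 0.046, -0.001, 0.003]
contact_force: [-0.2, -0.7, -0.1]
opening: 0.002
```

```bash
python3 st.py 4
```

```text
3.45 [ 0.518  -0.051   0.0347] [ 0.9989  0.0463 -0.0011  0.0026] [-0.46  0.02  0.53] [ 0.02 -0.01  0.04]
dock -0.1155 0.0006
```

Tip is about 3 mm above the plate. Now I'll press.

Request:
move_arm --linear '[[0,0,-0.005],[0,0,-0.005],[0,0,0],[0,0,0]]' --twist '[[0,0,0],[0,0,0],[0,0,0],[0,0,0]]'

```text
time: 3.78
eef_pos: [0.518, -0.0512, 0.0235]
tcp_rot: [0.999, 0.046, -0.001, 0.003]
contact_force: [0.2, -0.7, -0.5]
opening: -0.001
```

```bash
python3 st.py 5
```

```text
3.8333 [ 0.5178 -0.0511  0.0234] [ 0.9989  0.0461 -0.0013  0.0026] [-0.47  0.24 -0.38] [0.06 0.01 0.01]
dock -0.1155 0.0009
```

Run:
```python
from h import *
c=dict(np.load('w5.npz'));P=pts(c)
for u,v in [(240,230),(240,260),(260,230),(230,290),(220,300),(240,180),(100,110)]:print(u,v,P[v,u].round(4))
for v in range(250,300,5):print(v,P[v,280].round(4),P[v,268].round(4))
c=cam('top');P=pts(c);print([P[v,u].round(4) for u,v in [(240,230),(318,232),(318,220),(312,210),(300,235)]]);cv2.imwrite('pics/t5.png',cv2.resize(c['img'][150:290,170:370],None,fx=4,fy=4,interpolation=cv2.INTER_CUBIC))
c=cam('scene');cv2.imwrite('pics/s5.png',cv2.resize(c['img'][170:290,170:340],None,fx=4.5,fy=4.5,interpolation=cv2.INTER_CUBIC))
```

```text
240 230 [ 0.5336 -0.0282  0.0242]
240 260 [ 0.5157 -0.0291  0.0242]
260 230 [ 0.5342 -0.0388  0.0233]
230 290 [ 0.4957 -0.0244  0.0237]
220 300 [ 0.4907 -0.0194  0.0268]
240 180 [ 0.561  -0.0267  0.0242]
100 110 [0.5899 0.0342 0.0375]
250 [ 0.5238 -0.0506  0.0241] [ 0.5233 -0.0441  0.0243]
255 [ 0.5206 -0.0509  0.0238] [ 0.52   -0.0443  0.0238]
260 [ 0.5175 -0.0512  0.0237] [ 0.5168 -0.0446  0.0235]
265 [ 0.5288 -0.05    0.0507] [ 0.5288 -0.0444  0.0517]
270 [ 0.5292 -0.0499  0.0562] [ 0.5286 -0.0445  0.0559]
275 [ 0.5295 -0.0498  0.0612] [ 0.5277 -0.0447  0.0589]
280 [ 0.5288 -0.0499  0.0642] [ 0.5282 -0.0448  0.064 ]
285 [ 0.5284 -0.0499  0.0674] [ 0.5286 -0.0449  0.0685]
290 [ 0.5287 -0.0499  0.0717] [ 0.5283 -0.045   0.0717]
295 [ 0.5287 -0.0498  0.0754] [ 0.528  -0.0451  0.075 ]
[array([0.5094, 0.1164, 0.0245]), array([ 0.5206, -0.0373,  0.3315]), array([ 0.5397, -0.0375,  0.3278]), array([ 0.5556, -0.0287,  0.3147]), array([ 0.5156, -0.0088,  0.3285])]
```

View pics/w5.png

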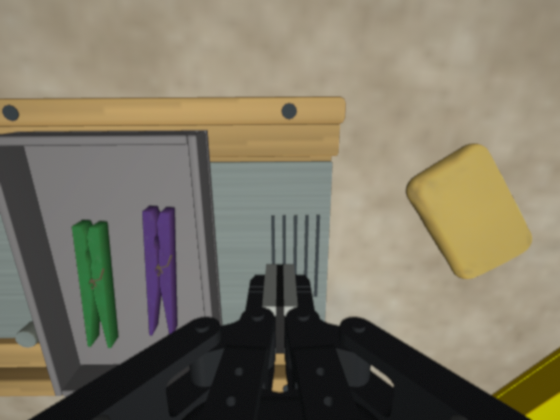

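View pics/s5.png

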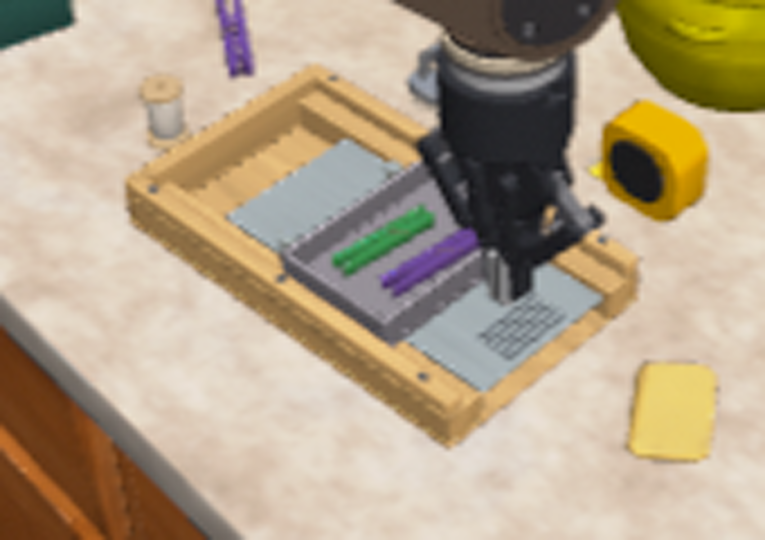

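Run:
```python
from h import *
c=cam('scene');P=pts(c)
for v in range(218,244,2):
    print(v,[ (P[v,u]*1000).round(0).tolist() for u in (280,283,286)])
s=get_state();p=s['eef_pos'];
for dz in (-.008,0,.015,.025): print(dz,proj(c,p+[0,0,dz]))
print(proj(c,[.5178,-.0511,.024]))
```

```text
218 [[502.0, -59.0, 119.0], [500.0, -73.0, 129.0], [511.0, -72.0, 122.0]]
220 [[499.0, -63.0, 116.0], [503.0, -70.0, 118.0], [513.0, -69.0, 112.0]]
222 [[507.0, -53.0, 98.0], [503.0, -69.0, 111.0], [521.0, -61.0, 95.0]]
224 [[510.0, -50.0, 88.0], [508.0, -64.0, 98.0], [513.0, -70.0, 99.0]]
226 [[509.0, -51.0, 82.0], [506.0, -66.0, 94.0], [511.0, -72.0, 95.0]]
228 [[506.0, -54.0, 78.0], [506.0, -66.0, 86.0], [507.0, -76.0, 93.0]]
230 [[506.0, -54.0, 71.0], [509.0, -62.0, 75.0], [514.0, -68.0, 76.0]]
232 [[505.0, -55.0, 66.0], [510.0, -62.0, 67.0], [516.0, -66.0, 66.0]]
234 [[506.0, -53.0, 56.0], [512.0, -59.0, 56.0], [517.0, -65.0, 58.0]]
236 [[506.0, -54.0, 49.0], [510.0, -61.0, 53.0], [536.0, -44.0, 23.0]]
238 [[519.0, -38.0, 22.0], [524.0, -45.0, 24.0], [531.0, -50.0, 23.0]]
240 [[513.0, -45.0, 24.0], [519.0, -51.0, 24.0], [526.0, -54.0, 22.0]]
242 [[509.0, -50.0, 22.0], [514.0, -57.0, 24.0], [518.0, -64.0, 26.0]]
-0.008 (np.float64(282.94683879084187), np.float64(242.34291096314269))
0 (np.float64(282.9285934727065), np.float64(240.22409268733932))
0.015 (np.float64(282.89393879585316), np.float64(236.19966504437303))
0.025 (np.float64(282.87050738319545), np.float64(233.47858860171308))
(np.float64(282.7824395984184), np.float64(240.27135919100138))
```

Run:
```python
from h import *
s=get_state();p=s['eef_pos'];a=np.radians(95.3);e=np.array([np.cos(a),np.sin(a)]);n=np.array([-e[1],e[0]])
for nm in ['scene','wrist','top']:
    P=pts(cam(nm)).reshape(-1,3);d=P[:,:2]-p[:2];x=d@e;y=d@n
    for z in np.arange(.045,.2,.01):
        m=(abs(x)<.075)&(abs(y)<.07)&(P[:,2]>=z)&(P[:,2]<z+.01)
        if z<.055:m&=(abs(x)<.03)
        if m.sum()>3:print(nm,z.round(3),m.sum(),np.percentile(x[m],[1,99]).round(3),np.percentile(y[m],[1,99]).round(3))
```

```text
scene 0.045 17 [-0.012  0.03 ] [0.002 0.059]
scene 0.055 28 [-0.016  0.011] [-0.004  0.012]
scene 0.065 35 [-0.016  0.01 ] [-0.004  0.014]
scene 0.075 15 [-0.015  0.002] [0.006 0.014]
scene 0.085 39 [-0.032  0.028] [-0.005  0.015]
scene 0.095 73 [-0.035  0.034] [-0.009  0.016]
scene 0.105 67 [-0.048  0.041] [-0.013  0.019]
scene 0.115 78 [-0.05   0.052] [0.002 0.02 ]
scene 0.125 112 [-0.063  0.058] [-0.006  0.019]
scene 0.135 128 [-0.062  0.056] [-0.01   0.021]
scene 0.145 88 [-0.05   0.016] [-0.005  0.022]
scene 0.155 45 [-0.044 -0.016] [-0.008  0.014]
scene 0.165 29 [-0.039 -0.004] [-0.007  0.036]
scene 0.175 89 [-0.039  0.017] [-0.015  0.039]
scene 0.185 96 [-0.039  0.016] [-0.015  0.039]
scene 0.195 96 [-0.039  0.021] [-0.012  0.039]
wrist 0.045 221 [-0.011  0.012] [-0.012 -0.006]
wrist 0.055 683 [-0.013  0.014] [-0.012 -0.006]
wrist 0.065 848 [-0.013  0.014] [-0.012 -0.006]
wrist 0.075 1078 [-0.012  0.013] [-0.012  0.01 ]
wrist 0.085 2186 [-0.029  0.031] [-0.014  0.009]
wrist 0.095 7331 [-0.036  0.038] [-0.014  0.009]
wrist 0.105 6213 [-0.044  0.046] [-0.018  0.01 ]
wrist 0.115 10224 [-0.052  0.054] [-0.018  0.003]
wrist 0.125 7897 [-0.057  0.058] [-0.018 -0.008]
wrist 0.135 9 [-0.015  0.013] [-0.019 -0.018]
top 0.135 12 [0.057 0.062] [-0.012  0.001]
```

The plate hasn't moved. Both depth views put the shut tips at z≈0.048, about 25 mm higher than TCP plus tips_ahead would give. The linkage also spreads along the push direction starting about 35 mm above the tip, and it would foul the tray's rear wall. So I'll turn the tool 90° and descend by force.

Run:
```python
from h import *
print(get_state()['qpos'].round(3))
```

```text
[-0.29   0.187  2.073 -0.007  0.881  1.193]
```

Request:
move_arm --linear '[[0,0,0],[0,0,0],[0,0,0],[0,0,0],[0,0,0],[0,0,0],[0,0,0],[0,0,0],[0,0,0],[0,0,0],[0,0,0],[0,0,0],[0,0,0],[0,0,0],[0,0,0]]' --twist '[[0,0,7],[0,0,7],[0,0,7],[0,0,7],[0,0,7],[0,0,7],[0,0,7],[0,0,7],[0,0,7],[0,0,7],[0,0,7],[0,0,7],[0,0,4],[0,0,0],[0,0,0]]'

```text
time: 5.38
eef_pos: [0.5202, -0.0516, 0.0268]
tcp_rot: [0.671, 0.741, 0.004, 0.004]
contact_force: [-0.4, 0.2, 0.2]
opening: 0.001
```

```bash
cat >> st.py <<'E'
from scipy.spatial.transform import Rotation as Ro
M=Ro.from_quat(s['tcp_rot']).as_matrix(); print('yaw',np.degrees(np.arctan2(M[1,0],M[0,0])).round(2),'toolz',M[:,2].round(4), 'q',s['qpos'].round(2))
E
python3 st.py 6
```

```text
5.4333 [ 0.5202 -0.0517  0.0268] [0.6713 0.7412 0.0036 0.0036] [-0.32 -0.   -0.09] [ 0.01 -0.01 -0.01]
dock -0.1163 -0.0015
yaw 95.66 toolz [ 1.020e-02  4.000e-04 -9.999e-01] q [-0.29  0.18  2.07  0.    0.88 -0.4 ]
```

View pics/w6.png

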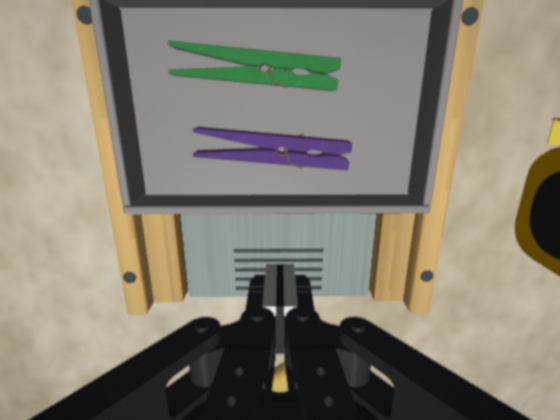

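The view now looks straight along the dock. The fingertips at (280,270) are centred on the plate, whose edges are at u=185–372. Lowering now.

Request:
move_arm --linear '[[-0.001,0,-0.006],[0,0,-0.006],[0,0,-0.005],[0,0,0],[0,0,0]]' --twist '[[0,0.5,0],[0,0,0],[0,0,0],[0,0,0],[0,0,0]]'

```text
time: 5.85
eef_pos: [0.5189, -0.0515, 0.0077]
tcp_rot: [0.673, 0.74, 0.0, -0.0]
contact_force: [0.8, 0.2, 0.9]
opening: 0.0
```

```bash
python3 st.py 7
python3 - <<'E'
from h import *
c=dict(np.load('w7.npz'));P=pts(c)
for u,v in [(210,250),(230,240),(350,240),(280,240)]+[(276,v) for v in range(256,285,4)]:print(u,v,P[v,u].round(4))
E
```

```text
5.9 [ 0.5187 -0.0515  0.0076] [ 6.727e-01  7.399e-01  1.000e-04 -3.000e-04] [ 0.01  0.31 -0.27] [ 0.04 -0.03  0.04]
dock -0.116 0.0
yaw 95.44 toolz [-3.e-04  6.e-04 -1.e+00] q [-0.29  0.22  2.08  0.    0.85 -0.39]
210 250 [ 0.483  -0.0413  0.0236]
230 240 [ 0.4927 -0.0349  0.0238]
350 240 [ 0.5511 -0.029   0.0245]
280 240 [ 0.5171 -0.0324  0.024 ]
276 256 [ 0.5159 -0.0413  0.0239]
276 260 [ 0.5162 -0.044   0.023 ]
276 264 [ 0.516  -0.0406  0.0337]
276 268 [ 0.516  -0.0407  0.0375]
276 272 [ 0.516  -0.0397  0.0429]
276 276 [ 0.5161 -0.0407  0.0446]
276 280 [ 0.5161 -0.0404  0.0484]
276 284 [ 0.5161 -0.0405  0.0515]
```

Request:
move_arm --linear '[[0,0,-0.005],[0,0,-0.004],[0,0,0],[0,0,0]]' --twist '[[0,0,0],[0,0,0],[0,0,0],[0,0,0]]'

```text
time: 6.23
eef_pos: [0.5194, -0.0517, -0.0009]
tcp_rot: [0.673, 0.74, 0.0, -0.0]
contact_force: [-2.1, 0.7, 3.3]
opening: 0.0
```

```bash
cat >> st.py <<'E'
P=pts(c); 
print('plate z',np.median(P[225:255,200:230,2][P[225:255,200:230,2]<.04]).round(4),np.median(P[225:255,335:360,2]).round(4))
E
python3 st.py 8
```

```text
6.2833 [ 0.5194 -0.0517 -0.0008] [ 6.728e-01  7.398e-01  2.000e-04 -1.000e-04] [-2.1   0.59  3.36] [ 0.01  0.36 -0.02]
dock -0.1162 -0.0006
yaw 95.43 toolz [ 1.e-04  4.e-04 -1.e+00] q [-0.29  0.23  2.08  0.    0.83 -0.39]
plate z 0.0209 0.0216
```

Contact at about 3.3 N, so the shut tips sit about 22 mm behind the reported TCP. Pressing on.

Request:
move_arm --linear '[[0,0,-0.004],[0,0,-0.004],[0,0,-0.002],[0,0,0],[0,0,0]]' --twist '[[0,0,0],[0,0,0],[0,0,0],[0,0,0],[0,0,0]]'

```text
time: 6.7
eef_pos: [0.5196, -0.0517, -0.0082]
tcp_rot: [0.673, 0.74, -0.0, -0.001]
contact_force: [-3.2, 0.4, 5.9]
opening: 0.001
```

```bash
python3 st.py 9
```

```text
6.75 [ 0.5196 -0.0517 -0.0081] [ 6.726e-01  7.400e-01 -4.000e-04 -8.000e-04] [-2.56  0.43  6.17] [0.06 0.41 0.05]
dock -0.1163 -0.0009
yaw 95.46 toolz [-1.7e-03  5.0e-04 -1.0e+00] q [-0.29  0.25  2.07  0.    0.82 -0.39]
plate z 0.0138 0.0442
```

View pics/w9.png

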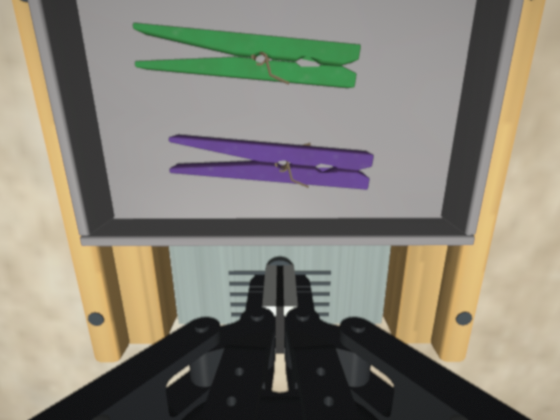

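Plate at z≈0.0138, about 10 mm down. The tray wall at v=240 is square to the finger. I'll press a little more and start moving.

Request:
move_arm --linear '[[0,0,-0.003],[-0.0004,0.004,-0.001],[-0.0005,0.005,0],[-0.0005,0.005,0],[0,0,0]]' --twist '[[0,0,0],[0,0,0],[0,0,0],[0,0,0],[0,0,0]]'

```text
time: 7.17
eef_pos: [0.5225, -0.0423, -0.0067]
tcp_rot: [0.672, 0.741, -0.001, 0.005]
contact_force: [-2.7, 2.7, 5.5]
opening: 0.005
```

```bash
sed -i '/plate z/d' st.py
cat >> st.py <<'E'
from collections import Counter
d=P[...,:2]-ctr; x=d@e;y=d@n;m=(x<.0+p@e+.0)&(x>-.14)&(abs(y)>.03)&(abs(y)<.05)&(P[...,2]<.04)
m2=(x>-.138)&(x<-.085)&(abs(y)>.02)&(abs(y)<.05)&(P[...,2]<.03); print('plate',m2.sum(),np.median(P[m2][:,2]).round(4) if m2.any() else '')
t=(abs(P[...,2]-.05)<.004)&(abs(y)>.03)&(abs(y)<.066)&(x<.06); print('tray rear x L/R',[np.percentile(x[t&(sg*y>0)],2).round(4) if (t&(sg*y>0)).sum()>20 else None for sg in (1,-1)])
E
python3 st.py 10
```

```text
7.2167 [ 0.5225 -0.0423 -0.0066] [ 0.6716  0.7409 -0.0013  0.0052] [-1.99  0.91  5.61] [ 0.19  0.34 -0.01]
dock -0.1072 -0.0046
yaw 95.62 toolz [ 0.0059 -0.0089 -0.9999] q [-0.27  0.25  2.08 -0.01  0.81 -0.36]
plate 6123 0.0152
tray rear x L/R [np.float64(-0.0809), np.float64(-0.0802)]
```

Request:
move_arm --linear '[[-0.002,0,-0.004],[-0.002,0.003,-0.003],[-0.001,0.003,-0.001],[-0.001,0.003,-0.001]]' --twist '[[0.3,0.2,0],[0.3,0.2,0],[0.1,0,0],[0.1,0,0]]'

```text
time: 7.55
eef_pos: [0.5237, -0.0378, -0.0095]
tcp_rot: [0.67, 0.742, 0.003, 0.007]
contact_force: [-1.7, -4.3, 6.2]
opening: 0.001
```

```bash
python3 st.py 11
```

```text
7.6 [ 0.5238 -0.0376 -0.0094] [0.6704 0.742  0.0033 0.0069] [-1.76 -3.54  6.41] [-0.6   0.26  0.07]
dock -0.1026 -0.0064
yaw 95.8 toolz [ 0.0146 -0.0043 -0.9999] q [-0.26  0.25  2.08 -0.    0.8  -0.37]
plate 4384 0.0124
tray rear x L/R [np.float64(-0.0807), np.float64(-0.0798)]
```

Request:
move_arm --linear '[[-0.004,0.006,-0.001],[-0.004,0.006,-0.001],[-0.003,0.006,-0.001]]' --twist '[[0.1,0.5,0],[0.1,0.5,0],[0.1,0.3,0]]'

```text
time: 7.85
eef_pos: [0.5217, -0.0259, -0.0063]
tcp_rot: [0.67, 0.743, -0.0, 0.008]
contact_force: [0.5, -6.5, 3.7]
opening: -0.003
```

```bash
python3 st.py 12
```

```text
7.9 [ 0.5217 -0.0252 -0.0062] [ 6.695e-01  7.428e-01 -3.000e-04  8.100e-03] [-1.03 -3.28  5.82] [-0.69 -0.03  0.  ]
dock -0.09 -0.0054
yaw 95.94 toolz [ 0.0116 -0.0112 -0.9999] q [-0.24  0.24  2.08 -0.01  0.81 -0.33]
plate 2200 0.0155
tray rear x L/R [np.float64(-0.0785), np.float64(-0.0773)]
```

Request:
move_arm --linear '[[-0.003,0,-0.005],[-0.002,0,-0.003],[-0.002,0,-0.001]]' --twist '[[0.5,0.5,0],[0.4,0.4,0],[0.2,0.2,0]]'

```text
time: 8.15
eef_pos: [0.5215, -0.025, -0.01]
tcp_rot: [0.67, 0.742, 0.006, -0.0]
contact_force: [0.2, 2.1, 6.2]
opening: 0.001
```

```bash
python3 st.py 13
```

```text
8.2 [ 0.5215 -0.025  -0.0098] [ 6.703e-01  7.421e-01  5.700e-03 -2.000e-04] [0.59 2.79 6.19] [ 0.43 -0.03  0.  ]
dock -0.0899 -0.0053
yaw 95.82 toolz [ 0.0074  0.0088 -0.9999] q [-0.25  0.25  2.08  0.01  0.81 -0.36]
plate 1867 0.0119
tray rear x L/R [np.float64(-0.0778), np.float64(-0.0767)]
```

Request:
move_arm --linear '[[-0.003,0.006,-0.002],[-0.002,0.006,-0.002],[-0.002,0.006,-0.002]]' --twist '[[0,0.3,0],[0,0.2,0],[0,0.2,0]]'

```text
time: 8.45
eef_pos: [0.5228, -0.0141, -0.0096]
tcp_rot: [0.669, 0.744, 0.002, 0.007]
contact_force: [-1.3, -7.6, 6.5]
opening: -0.0
```

```bash
python3 st.py 14
```

```text
8.5 [ 0.5228 -0.0134 -0.0096] [0.6685 0.7437 0.0022 0.0066] [-0.09 -5.58  7.17] [-0.97  0.05  0.03]
dock -0.0784 -0.0076
yaw 96.1 toolz [ 0.0127 -0.0055 -0.9999] q [-0.22  0.25  2.08 -0.    0.8  -0.32]
plate 1628 0.0123
tray rear x L/R [np.float64(-0.0682), np.float64(-0.0653)]
```

View pics/w14.png

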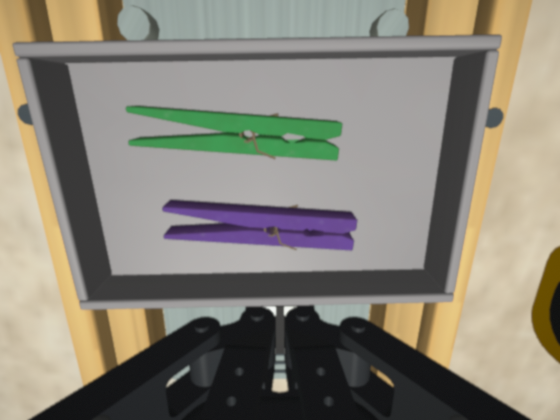

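Request:
move_arm --linear '[[-0.006,0.005,-0.002],[-0.006,0.005,-0.002],[-0.006,0.005,-0.002]]' --twist '[[0.1,0.5,-0.3],[0.1,0.5,-0.3],[0.1,0.5,-0.3]]'

```text
time: 8.75
eef_pos: [0.5181, -0.0054, -0.008]
tcp_rot: [0.673, 0.739, 0.0, 0.011]
contact_force: [4.2, -5.8, 4.2]
opening: 0.003
```

```bash
python3 st.py 15
```

```text
8.8 [ 0.5179 -0.005  -0.0079] [6.735e-01 7.391e-01 2.000e-04 1.100e-02] [ 1.97 -5.21  6.36] [-0.79 -0.38 -0.02]
dock -0.0696 -0.0035
yaw 95.31 toolz [ 0.0166 -0.0146 -0.9998] q [-0.2   0.23  2.1  -0.02  0.8  -0.28]
plate 1516 0.0138
tray rear x L/R [np.float64(-0.0575), np.float64(-0.0565)]
```

Request:
move_arm --linear '[[-0.004,0.003,-0.004],[-0.004,0.006,-0.003],[-0.004,0.006,-0.002],[-0.004,0.006,-0.002]]' --twist '[[0.5,0.6,0],[0.3,0.5,0],[0.3,0.5,0],[0.3,0.5,0]]'

```text
time: 9.13
eef_pos: [0.5172, 0.0055, -0.0083]
tcp_rot: [0.671, 0.741, 0.0, 0.008]
contact_force: [0.2, -6.2, 5.0]
opening: 0.0
```

```bash
python3 st.py 16
```

```text
9.1833 [ 0.5171  0.0061 -0.0083] [6.712e-01 7.412e-01 4.000e-04 8.000e-03] [-0.19 -4.8   6.81] [-0.81 -0.17 -0.02]
dock -0.0585 -0.0037
yaw 95.68 toolz [ 0.0124 -0.0103 -0.9999] q [-0.18  0.23  2.1  -0.01  0.8  -0.27]
plate 50 0.0134
tray rear x L/R [np.float64(-0.047), np.float64(-0.0455)]
```

Request:
move_arm --linear '[[-0.004,0.008,-0.004],[-0.004,0.008,-0.003],[-0.004,0.008,-0.003],[-0.004,0.008,-0.003],[-0.004,0.008,-0.003]]' --twist '[[0.5,0.6,0],[0.5,0.5,0],[0.4,0.5,-0.1],[0.4,0.5,-0.1],[0.4,0.5,0]]'

```text
time: 9.6
eef_pos: [0.5175, 0.0316, -0.0097]
tcp_rot: [0.669, 0.743, 0.003, 0.003]
contact_force: [-0.2, -8.3, 9.9]
opening: 0.001
```

```bash
python3 st.py 17
```

```text
9.65 [ 0.5175  0.0325 -0.0098] [0.6691 0.7432 0.0032 0.0029] [ 0.14 -6.22  7.94] [-1.03 -0.12  0.03]
dock -0.0322 -0.0066
yaw 96.01 toolz [ 8.6e-03  9.0e-04 -1.0e+00] q [-0.13  0.24  2.09  0.    0.8  -0.24]
plate 63 0.0122
tray rear x L/R [np.float64(-0.0237), np.float64(-0.0194)]
```

View pics/w17.png

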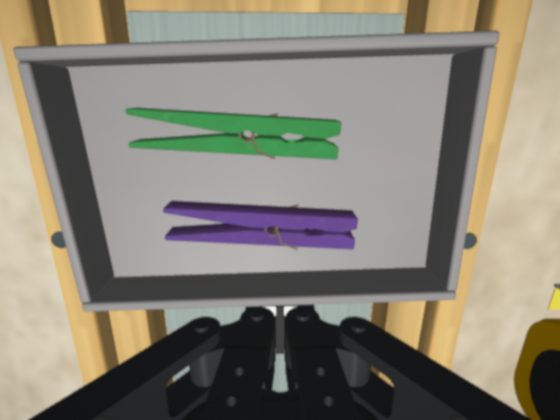

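The tray is over the studs and the plate is at 0.012. The tray has yawed slightly, so I'll correct sideways while pushing.

Request:
move_arm --linear '[[-0.006,0.006,-0.003],[-0.006,0.006,-0.003],[-0.006,0.007,-0.003],[-0.005,0.007,-0.002]]' --twist '[[0.3,0.5,-0.3],[0.3,0.5,-0.3],[0.3,0.5,-0.2],[0.3,0.5,-0.2]]'

```text
time: 9.98
eef_pos: [0.5132, 0.0487, -0.0093]
tcp_rot: [0.674, 0.739, 0.006, 0.004]
contact_force: [1.5, -6.8, 5.0]
opening: -0.0
```

```bash
python3 st.py 18
```

```text
10.0333 [ 0.513   0.0495 -0.0093] [0.6737 0.739  0.006  0.0041] [ 2.24 -4.27  6.99] [-0.82 -0.16  0.04]
dock -0.0149 -0.0037
yaw 95.29 toolz [ 0.0141  0.0033 -0.9999] q [-0.1   0.23  2.1   0.01  0.8  -0.2 ]
plate 0 
tray rear x L/R [np.float64(-0.0049), np.float64(-0.003)]
```

Request:
move_arm --linear '[[-0.005,0.007,-0.003],[-0.005,0.007,-0.003],[-0.005,0.007,-0.003],[-0.005,0.007,-0.003],[-0.005,0.007,-0.003]]' --twist '[[0,0.6,-0.1],[0.1,0.6,-0.1],[0.2,0.5,-0.1],[0.2,0.5,-0.1],[0.2,0.5,-0.1]]'

```text
time: 10.45
eef_pos: [0.5108, 0.072, -0.0092]
tcp_rot: [0.674, 0.739, 0.001, 0.008]
contact_force: [2.3, -8.3, 8.6]
opening: 0.003
```

```bash
python3 st.py 19
```

```text
10.5 [ 0.5106  0.0728 -0.0093] [0.6737 0.739  0.0015 0.0082] [ 1.67 -6.28  9.13] [-1.04 -0.21 -0.01]
dock 0.0085 -0.0034
yaw 95.29 toolz [ 0.0141 -0.0089 -0.9999] q [-0.05  0.23  2.1  -0.01  0.8  -0.14]
plate 0 
tray rear x L/R [np.float64(0.0191), np.float64(0.0209)]
```

View pics/w19.png

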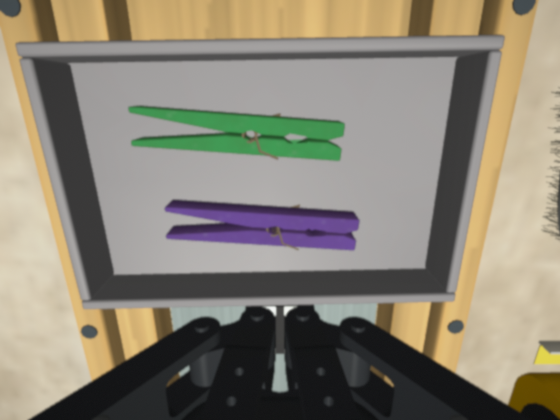

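Request:
move_arm --linear '[[-0.005,0.007,-0.003],[-0.005,0.007,-0.003],[-0.005,0.007,-0.003],[-0.004,0.005,-0.003]]' --twist '[[0.4,0.6,0],[0.3,0.6,0],[0.3,0.5,0],[0.2,0.5,0]]'

```text
time: 10.83
eef_pos: [0.5092, 0.0896, -0.0095]
tcp_rot: [0.671, 0.742, 0.002, 0.006]
contact_force: [-0.4, -9.2, 10.2]
opening: -0.003
```

```bash
python3 st.py 20
```

```text
10.8833 [ 0.5092  0.09   -0.0096] [0.6708 0.7416 0.0017 0.0062] [ 1.58 -7.62  8.03] [-1.13 -0.11  0.03]
dock 0.0258 -0.0036
yaw 95.73 toolz [ 0.0115 -0.0057 -0.9999] q [-0.02  0.24  2.09 -0.01  0.8  -0.11]
plate 0 
tray rear x L/R [np.float64(0.0364), np.float64(0.0383)]
```

View pics/w20.png

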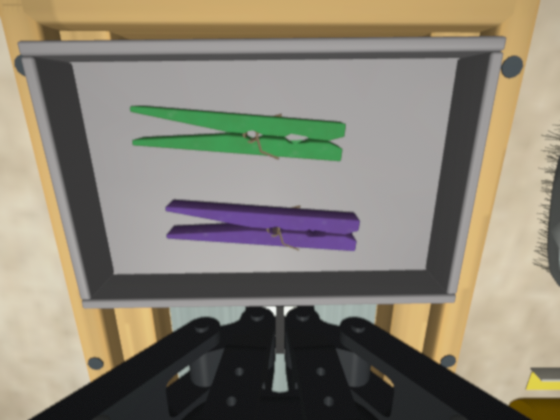

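Nearly at the stop. I'll push on until the force rises.

Request:
move_arm --linear '[[-0.005,0.006,-0.003],[-0.004,0.006,-0.003],[-0.003,0.006,-0.003]]' --twist '[[0.3,0.6,-0.1],[0.3,0.5,-0.1],[0.2,0.3,0]]'

```text
time: 11.13
eef_pos: [0.5083, 0.0941, -0.0095]
tcp_rot: [0.666, 0.746, -0.006, 0.009]
contact_force: [-6.7, -30.9, 16.6]
opening: 0.0
```

```bash
python3 st.py 21
```

```text
11.1833 [ 0.5082  0.094  -0.0095] [ 0.6662  0.7457 -0.0061  0.009 ] [ -4.84 -27.66  16.27] [-3.69  0.61  0.09]
dock 0.0299 -0.003
yaw 96.44 toolz [ 0.0054 -0.021  -0.9998] q [-0.    0.24  2.09 -0.03  0.81 -0.09]
plate 0 
tray rear x L/R [np.float64(0.0418), np.float64(0.043)]
```

View pics/w21.png

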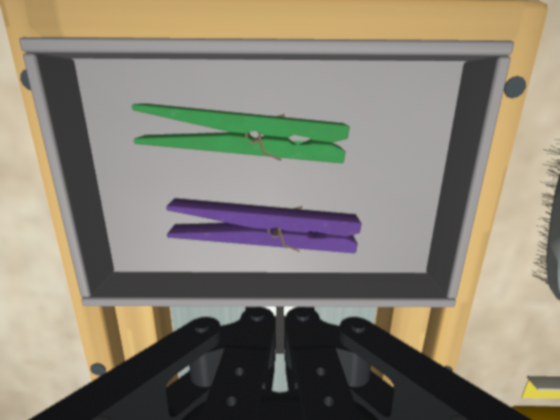

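The tray is at the end stop: 28 N, rear wall at +0.042 and squared up. I'll back off slightly with the plate still held, then lift.

Request:
move_arm --linear '[[0,-0.005,-0.002],[0,-0.006,-0.001],[0,-0.005,-0.001],[0,-0.003,0]]' --twist '[[0,0,0],[0,0,0],[0,0,0],[0,0,0]]'

```text
time: 11.52
eef_pos: [0.5139, 0.075, -0.0074]
tcp_rot: [0.669, 0.743, -0.0, 0.011]
contact_force: [-1.4, 3.8, 5.3]
opening: -0.0
```

```bash
python3 st.py 22
```

```text
11.5667 [ 0.5141  0.0747 -0.0072] [ 6.687e-01  7.435e-01 -6.000e-04  1.150e-02] [-1.36  1.89  6.24] [ 0.39  0.22 -0.05]
dock 0.0101 -0.0071
yaw 96.06 toolz [ 0.0164 -0.0163 -0.9997] q [-0.04  0.23  2.09 -0.02  0.8  -0.13]
plate 0 
tray rear x L/R [np.float64(0.0417), np.float64(0.0431)]
```

View pics/w22.png

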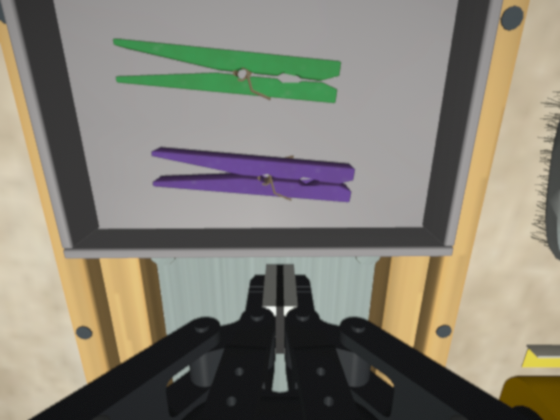

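The finger is clear of the wall and the tray hasn't moved. Lifting straight up to release the plate.

Request:
move_arm --linear '[[0,-0.002,0.005],[0,-0.002,0.006],[0,-0.002,0.006],[0,-0.002,0.008],[0,0,0.01],[0,0,0.012],[0,0,0.015],[0,0,0.02],[0,0,0.025],[0,0,0.025],[0,0,0],[0,0,0]]' --twist '[[0,0,0],[0,0,0],[0,0,0],[0,0,0],[0,0,0],[0,0,0],[0,0,0],[0,0,0],[0,0,0],[0,0,0],[0,0,0],[0,0,0]]'

```text
time: 12.57
eef_pos: [0.5121, 0.0645, 0.1354]
tcp_rot: [0.669, 0.743, -0.001, 0.013]
contact_force: [-0.2, 1.4, -1.0]
opening: -0.002
```

```bash
python3 st.py 23
python3 - <<'E'
from h import *
c=dict(np.load('w23.npz'));P=pts(c)
for q in [(.03,.046),(.03,-.046)]:
    ctr=np.array([.508,.064]);a=np.radians(95.3);e=np.array([np.cos(a),np.sin(a)]);n=np.array([-e[1],e[0]])
    for z in (.034,):
        w=np.r_[ctr+q[0]*e+q[1]*n,z];u,v=proj(c,w);print(u,v,P[int(v)-3:int(v)+4,int(u)-3:int(u)+4,2].max() if 0<v<417 else '')
E
```

```text
12.6167 [0.5128 0.0645 0.1359] [ 6.688e-01  7.433e-01 -5.000e-04  1.340e-02] [ 0.28 -0.35  1.11] [0.01 0.01 0.  ]
dock 0.0 -0.0048
yaw 96.03 toolz [ 0.0192 -0.0185 -0.9996] q [-0.06  0.    2.04 -0.02  1.08 -0.16]
plate 1240 0.0237
tray rear x L/R [np.float64(0.0412), np.float64(0.0432)]
216.4390728133111 166.76113675392747 0.03506292202279962
329.57184591855923 167.86948700536718 0.035659596306579444
```

View pics/w23.png

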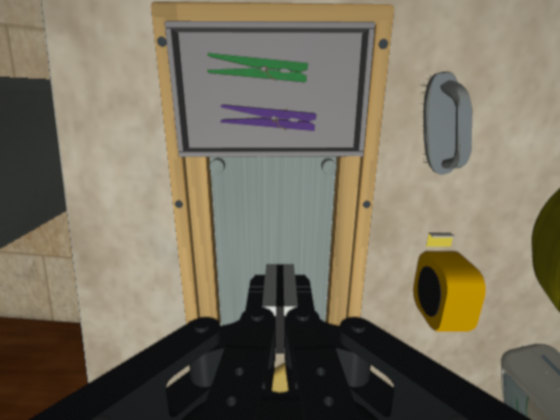

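Both studs stand up behind the tray, at (217,165) and (328,165) with tops at z≈0.035. The plate is back at 0.024, both pegs are inside, and the gripper is about 0.13 m clear. One last check of the bystanders before I hand in.

Run:
```python
from h import *
c=cam('top');cv2.imwrite('pics/tend.png',c['img']); o=cv2.imread('pics/top0.png')
d=cv2.absdiff(c['img'],o).max(2)
for nm,(u,v) in dict(spool=(178,244),brush=(230,172),tape=(295,155),soap=(360,213),ytray=(418,265)).items(): print(nm,np.median(d[v-12:v+12,u-16:u+16]))
print(get_state()['dq'].round(3))
```

```text
spool 9.0
brush 7.0
tape 9.0
soap 9.0
ytray 11.0
[-0.004  0.025  0.024  0.     0.001  0.001]
```

View pics/tend.png

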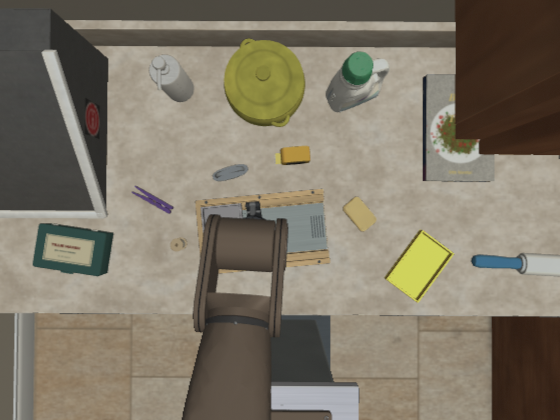

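The bystanders are all where they were: spool (178,244), brush (230,172), tape (295,155), soap (360,213).

```bash
python3 -c "
from plant import *
print(sign_off())"
```

```text
the job is handed in; nothing more can be done
None
```

The tray is against the end stop and locked there. I pressed the plate down behind it with the shut fingertips (about 9–12 mm while it could be measured). I held the plate down and slid the tray across the studs to the end stop (about 28 N on contact). Then I backed off with the plate still held down, and lifted clear to let it spring up. I handed the job in at about 12.7 s.

**Last checks:**
- **Tray:** its rear wall is at dock x ≈ +42 mm, as expected at the stop, and both pegs are inside.
- **Plate and studs:** the plate is back up at z ≈ 24 mm. Both studs stand behind the tray with tops at about 35 mm.
- **Surroundings:** the bystanders are unmoved in the top view, and the gripper is about 0.13 m clear of the plate.

**Disagreements and deviations:**
- **Fingertip position:** the shut tips measured about 22–25 mm behind the reported TCP, while `tips_ahead` says 8 mm ahead. I went by the depth images and contact force instead.
- **First approach:** I had to turn the tool 90° before pressing, because the linkage would have hit the tray's rear wall.
- **During the push:** the tool drifted up to about 8 mm off the centre line and the tray yawed about 2°. I corrected both on the way, and the end stop squared the tray.
- **Plate under the tray:** the camera could not see the plate over the last part of the push, so there I relied on the tool height and force.

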